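Tighten the slotted cam of a clamping jig

ROBOT

A 7-joint arm with a two-finger parallel gripper is mounted at the origin on the work surface. World frame = base frame: x ahead of the robot, y to its left, z up, the work surface at z = 0. Lengths are in m, angles in rad, forces in N, time in s.
With the tool pointing down it reaches from about 0.4 to 0.75 m from the base axis. Payload 19.5 kg.
Tool frame: the origin (TCP) lies between the finger pads; the fingertips stand nose_length ahead of it and the grasp point (between the pads) lies 8 mm behind it (nose_length is the distance from the TCP to the fingertips, in m); z points along the fingers, x is the direction in which the jaws open and shut, and the axes are right-handed (so a half turn about z gives the same grasp; the last joint's range is limited). The gripper opens to 85 mm and grips with 20 to 120 N. Pads are 22 mm wide; open, the fingers measure 114 mm over their backs; the gripper's body (76 mm by 85 mm) begins 54 mm behind the grasp point. The pads swing forward as they close: fully open they stand 13 mm farther back than shut.
Start: joints at [1.119, 0.707, -0.028, 1.485, 0.022, 0.951, -0.075], TCP at [0.229, -0.527, 0.242] pointing down, gripper open.
Joint ranges: [-2.71, 2.71], [-0.32, 2.16], [-1.57, 1.52], [0, 2.45], [-1.46, 4.6], [0, 2.02], [-2.83, 2.83]. Speed limits (rad/s): [1.89, 1.89, 2.57, 2.57, 3.01, 3.01, 3.01].

INTERFACE

Orientations are given as [roll, pitch, yaw] about the fixed x, y, z axes, in that order (R = Rz(yaw) Ry(pitch) Rx(roll)).
In Python, from cell import read_state, grab_frame, camera_params, finish_job, nose_length gives the robot as it stands.
- The arm moves only by the shell command python3 -m jog 'ROWS' [FORCE]. ROWS is a JSON object of lists of equal length, an entry for each row: "fingers": the finger opening in mm, from 0 to 85.4; "slide": the shift along the world's x, y, z in mm, a list of three; "yaw": the turn about the world's z in rad. In form: {"fingers": [fingers, ...], "slide": [[x, y, z], ...], "yaw": [yaw, ...]}. A call has 1 to 10 rows; each row shifts and turns the commanded pose from where the row before left it; what a row does not reach is not made up. A row lasts 1/10 s, in which the tool goes at most 50 mm and 8.59 degrees, less where a joint would pass 70% of its speed; a pose out of reach is approached as far as the arm can. A call is refused whole if a number of a shift passes 50 or a number of a turn 0.15, either way. A call with a gripper value outside its range is refused whole. The fingers move at their own pace and stop on an object; FORCE is the grip in N (left out, the last holds). Time passes only in rows, so rows that do not move let the fingers close. It gives the time, the measured TCP pose, the force and the opening at its end, in the units of the state.
- read_state(): the state, without advancing time (a new reading comes with each control period).
- grab_frame(name): name is "scene" or "top"; returns (picture, depth): 480x640x3 uint8, blue, green, red; 480x640 float32, m along the optical axis (not along the pixel's ray), 0 where there is no reading.
- camera_params(name): a dict with "K" (3x3 intrinsics, pixels), "pose" (4x4, takes a point from camera to world coordinates). Camera axes: x right, y down, z forward; pixel columns grow to the right and rows downward; lengths in m; the calibration is good to about 2 mm. A picture is of the moment at which its call begins. camera_params takes no time and is no camera call.
- finish_job(): hands the job in, once; it reports no verdict.
The state is a dict: "time": time; "qpos": joint angles; "qd": joint speeds; "tau": joint torques, N m; "tool_pos": TCP position; "tcp_rot": TCP orientation; "wrist_force": force on the tool from outside, world axes, zero at the start; "ft_torque": the same for the moment, N m; "gripper_width": finger opening in m.
Only numpy, scipy, OpenCV 4.12 (cv2) and the standard library are available. Lean on these libraries where they do the work, as an engineer would, in place of code of your own. Each camera call takes 0.05 s, during which the arm holds its last target. There are 200 camera calls.

TASK

Take the wide flat screwdriver out of its wooden block, turn it lightly on the jig's cam head until its blade drops into the slot, then turn the cam clockwise (seen from above) until you feel it press the wooden blank tight against the fence, and do not force it on from there. Leave the blank clamped and put the screwdriver back upright in the hole it came from.

Things in the scene. Friction and masses are not known exactly. Their poses are not given: they have to be found in the camera images.
- driver: Wide flat screwdriver, 160 g, standing blade down in the block. Origin: centre of the blade's tip, 4 mm above the table as it stands; z up the shaft, x along the blade's width. Blade 18 mm wide (x), 3 mm thick (y), 14 mm long; shank 11 mm round; steel collar 40 mm across, 46 to 52 mm above the tip, resting on the block; handle above it.
- driver_grip (a point): Middle of the upper part of the screwdriver's dark wooden handle, 97 mm above the blade's tip, axes as driver. The handle reaches from 52 to 122 mm above the tip and is 34 mm along x by 24 mm along y with flat sides: gripped by the 24 mm (jaws closing along y) the blade is centred across its thickness.
- holder: Fixed wooden tool block, 170 mm (x) by 70 mm (y), 50 mm high; origin at the centre of its underside. Two square holes, 27 mm, right through, 45 mm either side of the middle along x. The screwdriver is in the one at -x, blade within 0.25 rad of the block's x. In the one at +x stands a short awl, not needed: round pale handle 32 mm across, top 98 mm above the table.
- holder_hole0 (a point): Centre of the mouth of the screwdriver's hole, on the block's top face, 50 mm above the table. The blade passes the hole at any yaw; the collar then lies on the top face.
- jig: Fixed square plywood board 190 by 190 mm, 15 mm thick, base of the clamping jig; origin at the centre of its underside, z up. The fence stands on it towards +y, the cam towards -y, the blank lies between.
- cam: Round dark steel eccentric cam, 40 mm across, 2 to 16 mm above the board, turning about a vertical pivot. Origin on the pivot at the board's top (15 mm above the table), z up, x towards its fat side (disc centre 9 mm out). Starts loose, clear of the blank, and bites after some 0.4 to 1.3 rad clockwise from above. Turns free at about 0.08 N m; tight, the torque rises steeply: 0.2 N m more holds well. Stays where it is left.
- slot (a point): Centre of the slot's floor in the cam's round steel head (30 mm across, on the pivot), 36 mm above the table; the head's top is 6 mm higher. The slot runs along this point's x (the cam's x) straight across the head, open at both ends, 7 mm wide, 10 mm at its chamfered mouth. The 18 by 3 mm blade reaches its floor, with up to 0.23 rad of play either way.
- blank: Loose rectangular wooden blank, 74 mm (x) by 50 mm (y), 18 mm thick, about 60 g, flat on the board between cam and fence; origin at the centre of its underside. It starts 0.5 to 3 mm short of the fence and must end tight between cam and fence. A squeeze over 60 N dents it.
- fence: Fixed L-shaped aluminium fence on the board, 22 mm high; origin at the foot of its long face that looks at the blank (110 mm along x; the blank is on its -y side), 15 mm above the table. A stop arm 14 mm thick runs from it along -y, its inner face at x = 41 mm.
Mind the look-alikes: they are no part of the job. What is shaped like the blank but red is not meant.

How it is judged:
On the way, in this order (a step that is already met when the one before it is completed fails the run):
1. the screwdriver's blade is down in the slot of the cam, which does not yet press the blank (z of driver in the frame of cam between 0.018 and 0.0235 m and horizontal distance between driver and cam below 0.008 m and angle between driver's own z axis and vertical below 0.15 rad and contact force between cam and blank below 1.5 N), for 0.2 s.
2. the cam, turned with the blade in its slot, presses the blank against the fence (z of driver in the frame of cam between 0.018 and 0.0235 m and horizontal distance between driver and cam below 0.008 m and angle between driver's own z axis and vertical below 0.15 rad and contact force between cam and blank above 3 N and contact force between fence and blank above 2 N), for 0.2 s.
At the end, for the whole second after the job is handed in: The blank lies flat (within 3 mm and 0.06 rad) and stays squeezed between the cam (over 3 N) and the fence (over 2 N); the screwdriver stands at rest in its own hole of the block, within 8 mm of the hole's centre, tip less than 8 mm above the table, tilted less than 0.1 rad (contact force between cam and blank above 3 N and contact force between fence and blank above 2 N and z of blank in the frame of fence below 0.003 m and angle between blank's own z axis and vertical below 0.06 rad and horizontal distance between driver and holder_hole0 below 0.008 m and height (world z) of driver below 0.008 m and angle between driver's own z axis and vertical below 0.1 rad and linear speed of driver below 0.02 m/s and linear speed of blank below 0.01 m/s); the robot touches nothing.
It fails at once if the cam is forced on: the blank is squeezed with over 60 N and dented (contact force between cam and blank above 60 N).
It also fails if it takes over 72 s, if anything falls off the work surface, if the arm or the gripper's body presses on something with over 40 N, if the wrist force passes 120 N, or if a joint passes its speed limit or range.

## Working session

There is one attempt and no reset: what is moved stays moved. The work goes in short steps, Python scripts to look and compute and a shell command to move; the robot and the scene stay as the last step left them, time stands still between calls to the robot, and variables do not carry over. Pictures are saved under pics/ and viewed, about 8 in all and at most 12, crops included, and the job is handed in when it is done.

```bash
mkdir -p pics; cat > h.py <<'E'
import numpy as np, cv2
from cell import *
def shot(n,tag):
    p,d=grab_frame(n); np.savez(f'pics/{tag}.npz',p=p,d=d); cv2.imwrite(f'pics/{tag}.png',p); return p,d
def load(tag):
    z=np.load(f'pics/{tag}.npz'); return z['p'],z['d']
def at_z(n,u,v,z):
    c=camera_params(n);K=np.array(c['K']);T=np.array(c['pose'])
    r=T[:3,:3]@np.linalg.inv(K)@[u,v,1]; o=T[:3,3]
    return o+r*(z-o[2])/r[2]
def pt(n,u,v,d):
    c=camera_params(n);K=np.array(c['K']);T=np.array(c['pose'])
    return T[:3,:3]@(np.linalg.inv(K)@[u,v,1]*d)+T[:3,3]
E
python3 - <<'E'
from h import *
shot('top','top0');shot('scene','sc0')
print(read_state(), nose_length() if callable(nose_length) else nose_length)
for n in('top','scene'):print(camera_params(n))
E
```

```text
{'time': 0.1, 'qpos': array([ 1.11932128,  0.70699795, -0.02761832,  1.48491505,  0.02201207,
        0.95088216, -0.07549728]), 'qd': array([-1.07675898e-03,  9.66955793e-05,  8.45209456e-04, -7.73219505e-04,
        7.71658463e-04, -9.67673322e-04,  2.14838053e-04]), 'tau': array([ 3.38553604e-03, -8.84297132e+01,  1.23728827e+00, -2.36453784e+01,
        1.71360956e-02,  5.02983647e-03, -6.87966872e-05]), 'tool_pos': array([ 0.22900111, -0.52721109,  0.24190754]), 'tcp_rot': array([ 3.14155877e+00,  8.99057120e-04, -1.16101193e+00]), 'wrist_force': array([ 0.34490259, -0.35484587, -0.06335848]), 'ft_torque': array([ 0.02383786,  0.00851673, -0.00497464]), 'gripper_width': 0.08530881323147511} 0.011
{'K': array([[554.77836162,   0.        , 324.39842165],
       [  0.        , 554.77836162, 245.09079173],
       [  0.        ,   0.        ,   1.        ]]), 'pose': array([[ 0.02831735, -0.97917555,  0.20103079,  0.40895267],
       [-0.99959069, -0.02855776,  0.00170471, -0.00376351],
       [ 0.00407178, -0.20099677, -0.97958344,  0.89710013],
       [ 0.        ,  0.        ,  0.        ,  1.        ]])}
{'K': array([[578.53557693,   0.        , 306.66164259],
       [  0.        , 578.53557693, 242.71693994],
       [  0.        ,   0.        ,   1.        ]]), 'pose': array([[ 8.19551061e-01,  4.59065811e-01, -3.42920748e-01,
         9.16865388e-01],
       [ 5.73005921e-01, -6.56040971e-01,  4.91196966e-01,
        -5.02009324e-01],
       [ 5.21673020e-04, -5.99056614e-01, -8.00706502e-01,
         9.02251036e-01],
       [ 0.00000000e+00,  0.00000000e+00,  0.00000000e+00,
         1.00000000e+00]])}
```

View pics/top0.png

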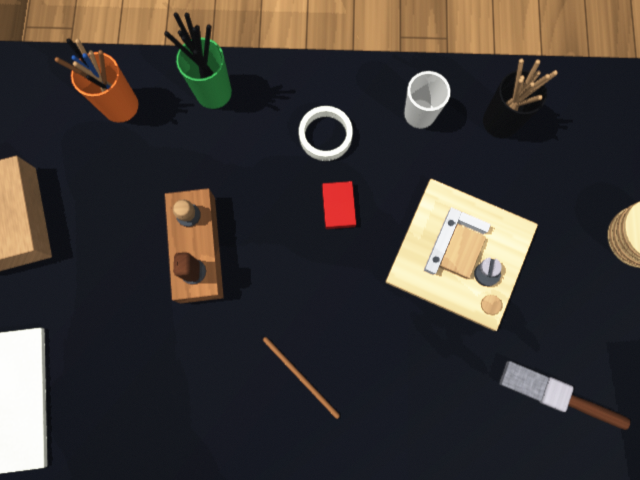

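View pics/sc0.png

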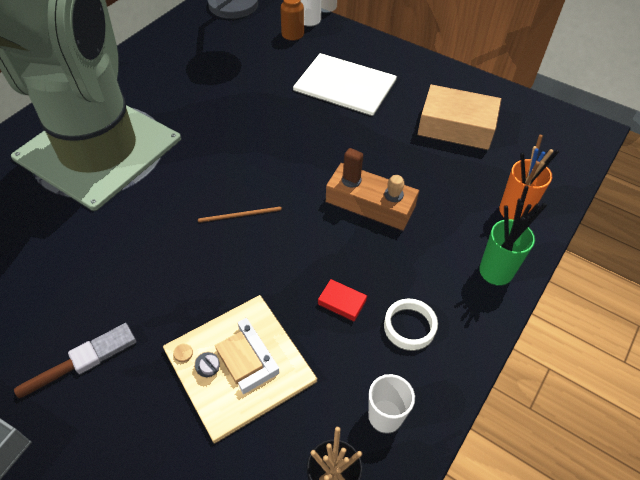

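Top view: the screwdriver is the dark handle at (186,267) in the block, and the awl is the pale one at (185,212). The wooden blank is at (465,250), with the cam and slotted head at (489,271). The red look-alike is at (339,205), and the brown disc at (491,304) isn't part of the job.

```bash
python3 - <<'E'
from h import *
p,_=load('top0')
a=cv2.resize(p[235:310,155:230],None,fx=5,fy=5,interpolation=cv2.INTER_CUBIC)
b=cv2.resize(p[215:290,430:515],None,fx=5,fy=5,interpolation=cv2.INTER_CUBIC)
s,_=load('sc0')
c=cv2.resize(s[325:385,180:285],None,fx=4,fy=4,interpolation=cv2.INTER_CUBIC)
o=np.zeros((600,800,3),np.uint8);o[:375,:375]=a;o[:375,375:800]=b;o[375:600,:420]=c[:225]
e=cv2.resize(s[145:200,325:420],None,fx=4,fy=4,interpolation=cv2.INTER_CUBIC);o[375:595,420:800]=e[:220]
cv2.imwrite('pics/crop0.png',o)
E
```

```text
(no output)
```

View pics/crop0.png

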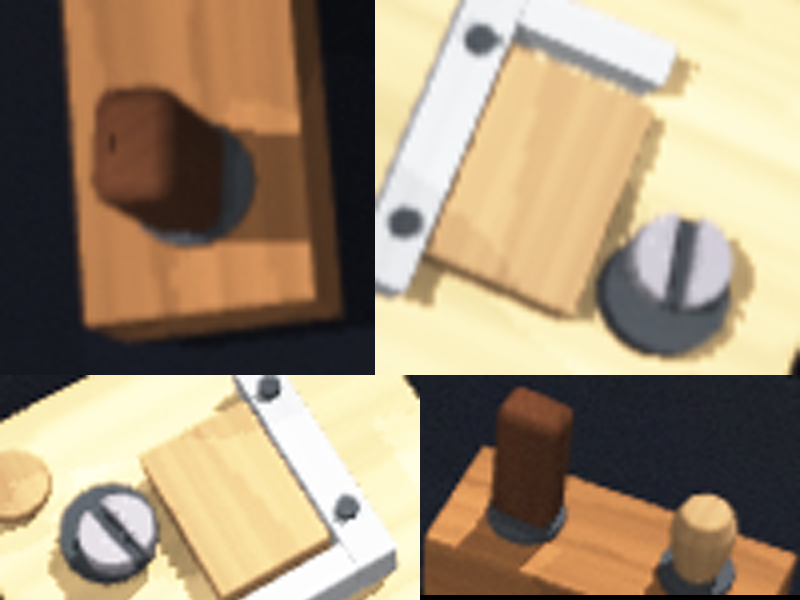

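```bash
python3 - <<'E'
from h import *
P=lambda u,v,z:at_z('top',u,v,z)
A=lambda x,y:(155+x/5-.4,235+y/5-.4)
B=lambda x,y:(430+(x-375)/5-.4,215+y/5-.4)
an=lambda a,b:np.arctan2(*(b-a)[[1,0]])
print('handle top',P(*A(134,147),.126))
q=[P(*A(*c),.126) for c in((100,90),(172,92),(168,203),(97,200))]
print(np.mean(q,0),'sides',an(q[3],q[0]),an(q[2],q[1]),np.linalg.norm(q[0]-q[3]),np.linalg.norm(q[0]-q[1]))
a,b=P(*A(85,328),.05),P(*A(62,0),.05);print('block edge',an(a,b),a)
c=P(*A(316,298),.05);print('corner',c,np.linalg.norm(c-a))
u=(b-a)/np.linalg.norm(b-a); w=np.array([u[1],-u[0],0]);print('hole from corner',a+u*.04+w*.035, 'from c',c+u*.04-w*.035)
print('head',P(*B(683,262),.042)); a,b=P(*B(690,222),.042),P(*B(675,305),.042);print('slot ang (fat)',an(a,b),'ends mid',(a+b)/2)
print('disc',P(*B(665,290),.031))
a,b=P(*B(430,255),.037),P(*B(515,45),.037);print('fence ang',an(a,b))
# scene cross-check of head & handle
C=lambda x,y:(180+x/4-.4,325+(y-375)/4-.4)
D=lambda x,y:(325+(x-420)/4-.4,145+(y-375)/4-.4)
print('head sc',at_z('scene',*C(117,530),.042)); print('handle sc',at_z('scene',*D(536,402),.126))
d=np.load('pics/top0.npz')['d'];print('depth head',pt('top',493,263,d[263,493]),pt('top',488,268,d[268,488]),'handle',pt('top',182,264,d[264,182]),'board',pt('top',420,300,d[300,420]))
E
```

```text
handle top [0.53417147 0.19800143 0.126     ]
[0.53445106 0.1979518  0.126     ] sides 0.0557668098330751 0.041958525683260306 0.031410816666630766 0.0203681928465088
block edge 0.1529889812661702 [0.4901898  0.22833666 0.05      ]
corner [0.50138288 0.15853831 0.05      ] 0.07069012591243705
hole from corner [0.53505635 0.19984117 0.05      ] from c [0.53558193 0.19922523 0.05      ]
head [ 0.55709826 -0.26382597  0.042     ]
slot ang (fat) 2.935177074614752 ends mid [ 0.55665883 -0.26366279  0.042     ]
disc [ 0.54986959 -0.26119216  0.031     ]
fence ang -0.38774447922135985
head sc [ 0.5583835  -0.26269255  0.042     ]
handle sc [0.53324837 0.20304066 0.126     ]
depth head [ 0.56404446 -0.26772847  0.03914262] [ 0.55503406 -0.25818846  0.04395708] handle [0.53358992 0.19618594 0.12973116] board [ 0.50666037 -0.15918202  0.00176904]
```

```bash
python3 -m jog '{"fingers":[85,85,85,85,85,85,85,85,85,85],"slide":[[30,38,0],[30,38,0],[30,38,0],[30,38,0],[30,38,0],[30,38,0],[30,38,0],[30,38,0],[30,38,0],[30,38,0]],"yaw":[0.15,0.15,0.15,0.15,0.15,0.15,0.15,0.15,0.15,0.15]}' 40
python3 -m jog '{"fingers":[85,85,85,85,85,85,85,85,85,85],"slide":[[0,38,0],[0,38,0],[0,38,0],[0,38,0],[0,38,0],[0,38,0],[0,38,0],[0,38,0],[0,38,0],[0,0,0]],"yaw":[0.15,0.15,0.15,0.15,0.15,0.15,0.15,0.15,0.08,0]}'
```

```text
time: 1.1
tool_pos: [0.53, -0.1457, 0.2422]
tcp_rot: [3.142, 0.0, 0.345]
wrist_force: [0.4, -0.9, 0.2]
gripper_width: 0.0851
time: 2.1
tool_pos: [0.5279, 0.1996, 0.242]
tcp_rot: [-3.141, -0.003, 1.628]
wrist_force: [0.4, -1.0, 0.1]
gripper_width: 0.0848
```

```bash
python3 -m jog '{"fingers":[85,85,85,85,85,85,85,85],"slide":[[3,0,-20],[3,0,-30],[0,0,-30],[0,0,-30],[0,0,-20],[0,0,-15],[0,0,-4],[0,0,0]],"yaw":[0,0,0,0,0,0,0,0]}'
python3 -c "
from h import *
p,_=shot('scene','sc1');q,_=shot('top','tp1')
o=np.hstack([cv2.resize(p[80:230,280:430],(400,400)),cv2.resize(q[190:320,120:250],(400,400))]);cv2.imwrite('pics/c1.png',o)"
```

```text
time: 2.9
tool_pos: [0.5351, 0.1946, 0.0933]
tcp_rot: [-3.141, 0.0, 1.619]
wrist_force: [0.3, 0.5, -0.2]
gripper_width: 0.0852
```

View pics/c1.png

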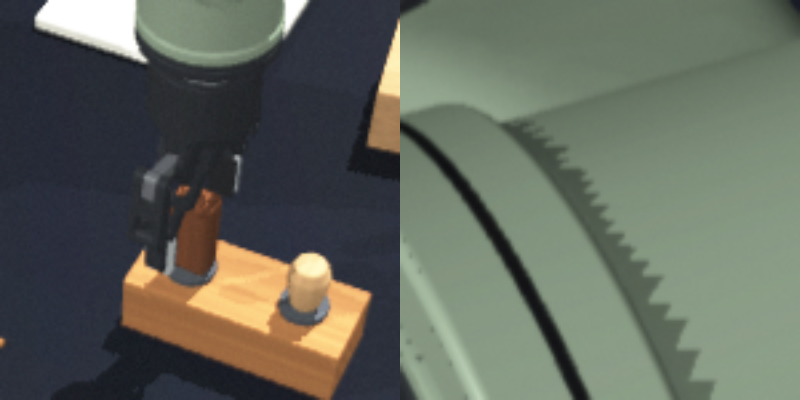

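The handle, at about (195,225) in the left crop, stands between the open fingers. I'll shift 4 mm in +y and close.

```bash
python3 -m jog '{"fingers":[85,40,20,15,15,15,15,15,15,15],"slide":[[0,4,0],[0,0,0],[0,0,0],[0,0,0],[0,0,0],[0,0,0],[0,0,0],[0,0,0],[0,0,0],[0,0,0]],"yaw":[0,0,0,0,0,0,0,0,0,0]}' 60; python3 -c "
from cell import *;print(read_state()['ft_torque'])"
```

```text
time: 4.0
tool_pos: [0.5351, 0.1986, 0.0934]
tcp_rot: [3.141, 0.0, 1.619]
wrist_force: [-0.8, -1.1, 4.8]
gripper_width: 0.0234
[-0.36481696  0.06712633  0.077242  ]
```

```bash
python3 -m jog '{"fingers":[15,15,15,15,15,15],"slide":[[0,0,5],[0,0,20],[0,0,30],[0,0,30],[0,0,20],[0,0,0]],"yaw":[0,0,0,0,0,0]}'
python3 -m jog '{"fingers":[15,15,15,15,15,15,15,15,15,15],"slide":[[2,-20,0],[3,-45,0],[3,-45,0],[3,-45,0],[3,-45,0],[3,-45,0],[3,-45,0],[3,-45,0],[0,-45,0],[0,-45,0]],"yaw":[0,-0.03,-0.03,-0.03,-0.03,-0.03,-0.03,-0.03,-0.03,-0.015]}'
python3 -m jog '{"fingers":[15,15,15,15,15],"slide":[[0,-25,0],[0,-12,-10],[0,0,-10],[0,0,0],[0,0,0]],"yaw":[0,0,0,0,0]}'
python3 -c "
from h import *
p,_=shot('scene','sc2');q,_=shot('top','tp2');print(read_state()['ft_torque'])
o=np.hstack([cv2.resize(p[250:430,140:320],(400,400)),cv2.resize(q[190:330,410:550],(400,400))]);cv2.imwrite('pics/c2.png',o)"
```

```text
time: 4.6
tool_pos: [0.5357, 0.1991, 0.2007]
tcp_rot: [3.139, -0.001, 1.619]
wrist_force: [0.6, 0.4, -2.4]
gripper_width: 0.0234
time: 5.6
tool_pos: [0.5575, -0.2282, 0.1973]
tcp_rot: [-3.14, -0.0, 1.363]
wrist_force: [1.2, 0.2, -1.7]
gripper_width: 0.023
time: 6.1
tool_pos: [0.5583, -0.2616, 0.178]
tcp_rot: [-3.141, -0.001, 1.366]
wrist_force: [-0.9, -0.4, -1.9]
gripper_width: 0.0234
[-0.00404729 -0.01112869 -0.00973916]
```

View pics/c2.png

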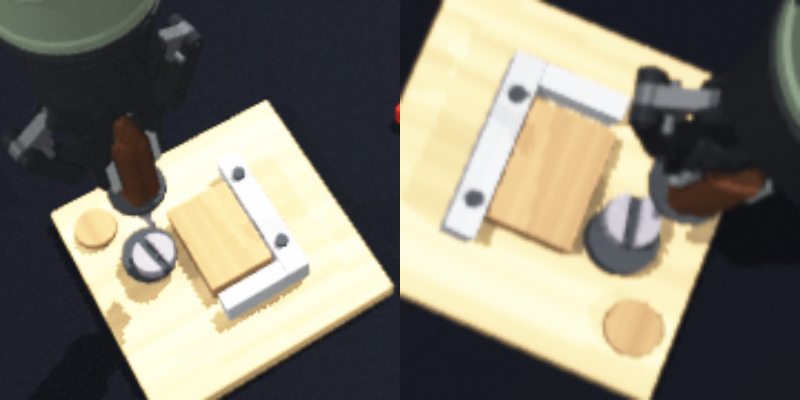

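```bash
python3 -m jog '{"fingers":[15,15,15,15,15],"slide":[[0,-1.5,-15],[0,0,-15],[0,0,-9],[0,0,0],[0,0,0]],"yaw":[0,0,0,0,0]}'
python3 -c "
from h import *
p,_=shot('scene','sc3');q,_=shot('top','tp3')
o=np.hstack([cv2.resize(p[325:395,165:235],(400,400),interpolation=2),cv2.resize(q[235:305,465:535],(400,400),interpolation=2)]);cv2.imwrite('pics/c3.png',o)"
```

```text
time: 6.7
tool_pos: [0.5581, -0.2647, 0.1392]
tcp_rot: [-3.141, -0.0, 1.364]
wrist_force: [0.8, -0.5, -2.4]
gripper_width: 0.0231
```

View pics/c3.png

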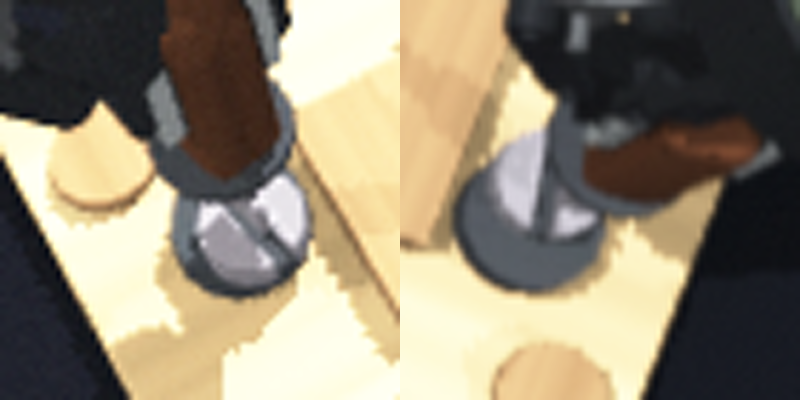

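The collar hides the blade, and the slot looks roughly aligned below it. I'll descend by feel.

```bash
for i in 1; do python3 -m jog '{"fingers":[15,15,15,15],"slide":[[0,1,-3],[0,0,-3],[0,0,-2],[0,0,0]],"yaw":[0,0,0,0]}'; python3 -m jog '{"fingers":[15,15,15],"slide":[[0,0,-1],[0,0,-1],[0,0,0]],"yaw":[0,0,0]}'; done
```

```text
time: 7.2
tool_pos: [0.558, -0.2638, 0.131]
tcp_rot: [-3.141, 0.0, 1.364]
wrist_force: [-0.4, -0.2, -1.3]
gripper_width: 0.0235
time: 7.5
tool_pos: [0.5581, -0.2639, 0.1292]
tcp_rot: [-3.142, 0.0, 1.364]
wrist_force: [-1.0, -0.2, -1.3]
gripper_width: 0.0234
```

Tip at about 0.0398 m with no contact force, so it's probably already in the slot mouth. Continue down.

```bash
python3 -m jog '{"fingers":[15,15,15],"slide":[[0,0,-1],[0,0,-1],[0,0,0]],"yaw":[0,0,0]}'; python3 -m jog '{"fingers":[15,15,15],"slide":[[0,0,-0.7],[0,0,-0.7],[0,0,0]],"yaw":[0,0,0]}';  python3 -c "
from cell import *;print(read_state()['ft_torque'])"
```

```text
time: 7.8
tool_pos: [0.558, -0.2639, 0.1271]
tcp_rot: [-3.141, 0.0, 1.364]
wrist_force: [-0.8, -0.7, -2.2]
gripper_width: 0.0238
time: 8.1
tool_pos: [0.5581, -0.2639, 0.1258]
tcp_rot: [-3.142, 0.0, 1.364]
wrist_force: [0.3, 0.4, -1.2]
gripper_width: 0.0236
[-0.00295602 -0.02368159 -0.01876805]
```

```bash
cat > t.py <<'E'
from cell import *
s=read_state();print('T',s['ft_torque'].round(3),'q7',s['qpos'][6].round(2),'z',s['tool_pos'][2].round(4))
E
python3 -m jog '{"fingers":[15,15,15],"slide":[[0,0,-0.6],[0,0,0],[0,0,0]],"yaw":[0,0,0]}';python3 t.py
for i in 1; do python3 -m jog '{"fingers":[15,15,15,15],"slide":[[0,0,0],[0,0,0],[0,0,0],[0,0,0]],"yaw":[-0.05,-0.05,-0.05,0]}';python3 t.py;
python3 -m jog '{"fingers":[15,15,15,15],"slide":[[0,0,0],[0,0,0],[0,0,0],[0,0,0]],"yaw":[-0.05,-0.05,-0.05,0]}';python3 t.py; done
```

```text
time: 8.4
tool_pos: [0.5581, -0.2639, 0.1253]
tcp_rot: [3.141, 0.0, 1.364]
wrist_force: [0.1, -0.0, -0.3]
gripper_width: 0.0233
T [ 0.002 -0.022 -0.008] q7 1.22 z 0.1253
time: 8.8
tool_pos: [0.5581, -0.2638, 0.1253]
tcp_rot: [3.141, 0.0, 1.213]
wrist_force: [0.2, -0.2, -1.7]
gripper_width: 0.0231
T [ 0.024 -0.095  0.043] q7 1.09 z 0.1253
time: 9.2
tool_pos: [0.5581, -0.2639, 0.1253]
tcp_rot: [3.142, 0.0, 1.065]
wrist_force: [-0.1, -0.5, -0.4]
gripper_width: 0.0235
T [-0.045  0.007  0.013] q7 0.97 z 0.1253
```

```bash
for i in 1 2 3; do python3 -m jog '{"fingers":[15,15,15],"slide":[[0,0,0],[0,0,0],[0,0,0]],"yaw":[-0.04,-0.04,0]}' | egrep 'rot|force';python3 t.py; done
```

```text
tcp_rot: [3.142, 0.0, 0.986]
wrist_force: [-0.6, 0.2, 0.5]
T [-0.11   0.065  0.103] q7 0.9 z 0.1253
tcp_rot: [-3.142, 0.0, 0.906]
wrist_force: [-0.2, -0.2, 0.8]
T [-0.054  0.14   0.035] q7 0.84 z 0.1253
tcp_rot: [-3.142, 0.0, 0.826]
wrist_force: [-0.3, -0.3, 0.6]
T [-0.148  0.192  0.035] q7 0.77 z 0.1253
```

```bash
python3 -m jog '{"fingers":[15,15,15],"slide":[[0,0,0],[0,0,0],[0,0,0]],"yaw":[-0.03,-0.03,0]}' | egrep 'rot|force';python3 t.py
python3 -m jog '{"fingers":[15,15,15],"slide":[[0,0,0],[0,0,0],[0,0,0]],"yaw":[-0.03,-0.03,0]}' | egrep 'rot|force';python3 t.py
python3 -c "
from h import *
p,_=shot('scene','sc4');q,_=shot('top','tp4')
o=np.hstack([cv2.resize(p[325:395,165:235],(400,400),interpolation=2),cv2.resize(q[220:310,455:545],(400,400),interpolation=2)]);cv2.imwrite('pics/c4.png',o)"
```

```text
tcp_rot: [-3.142, 0.0, 0.763]
wrist_force: [-0.5, -1.4, 1.5]
T [-0.14   0.318  0.11 ] q7 0.72 z 0.1253
tcp_rot: [3.142, 0.0, 0.702]
wrist_force: [-1.8, -0.3, 1.3]
T [-0.237  0.494  0.01 ] q7 0.67 z 0.1253
```

View pics/c4.png

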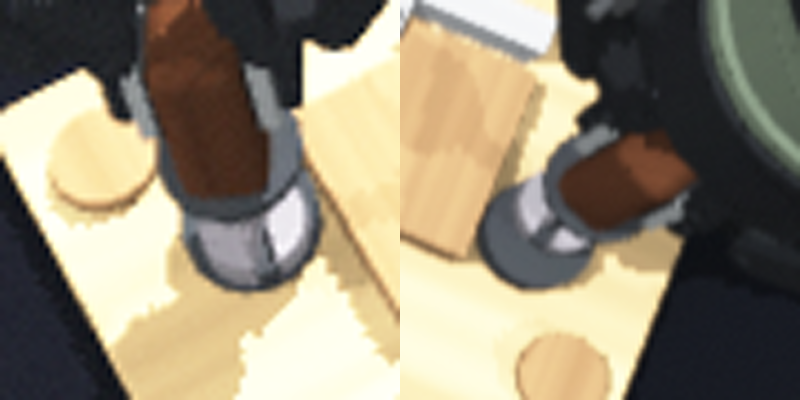

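The cam turns with the blade and is still clear of the blank. A small side load is building towards -x, so I'll relieve it and go on.

```bash
python3 -m jog '{"fingers":[15,15,15],"slide":[[-0.5,-0.2,0],[0,0,0],[0,0,0]],"yaw":[-0.03,-0.03,0]}' | egrep 'rot|force';python3 t.py
python3 -m jog '{"fingers":[15,15,15],"slide":[[0,0,0],[0,0,0],[0,0,0]],"yaw":[-0.03,-0.03,0]}' | egrep 'rot|force';python3 t.py
```

```text
tcp_rot: [3.141, -0.0, 0.642]
wrist_force: [0.4, -0.2, 0.1]
T [-0.002 -0.224  0.043] q7 0.63 z 0.1253
tcp_rot: [3.141, -0.0, 0.582]
wrist_force: [0.6, 0.2, -0.4]
T [ 0.037 -0.401  0.028] q7 0.58 z 0.1253
```

```bash
python3 -m jog '{"fingers":[15,15,15],"slide":[[0,0,0],[0,0,0],[0,0,0]],"yaw":[-0.03,-0.03,0]}' | egrep 'rot|force';python3 t.py
```

```text
tcp_rot: [3.142, 0.0, 0.522]
wrist_force: [0.3, 0.6, 0.2]
T [ 0.072 -0.47   0.049] q7 0.53 z 0.1253
```

```bash
python3 -m jog '{"fingers":[15,15],"slide":[[0.2,0,0],[0,0,0]],"yaw":[-0.04,0]}' | egrep 'rot|force';python3 t.py
python3 -m jog '{"fingers":[15,15],"slide":[[0,0,0],[0,0,0]],"yaw":[-0.04,0]}' | egrep 'rot|force';python3 t.py
```

```text
tcp_rot: [-3.142, 0.0, 0.483]
wrist_force: [1.2, 1.3, 1.2]
T [ 0.167 -0.2    0.031] q7 0.5 z 0.1253
tcp_rot: [-3.142, 0.0, 0.444]
wrist_force: [1.0, 1.1, 1.3]
T [ 0.181 -0.178  0.063] q7 0.47 z 0.1253
```

```bash
python3 -m jog '{"fingers":[15,15],"slide":[[0,0,0],[0,0,0]],"yaw":[-0.04,0]}' | egrep 'rot|force';python3 t.py
```

```text
tcp_rot: [-3.142, 0.0, 0.405]
wrist_force: [0.7, 0.7, 1.9]
T [ 0.203 -0.064  0.121] q7 0.44 z 0.1253
```

```bash
python3 -m jog '{"fingers":[15,15],"slide":[[0,0,0],[0,0,0]],"yaw":[-0.04,0]}' | egrep 'rot|force';python3 t.py
```

```text
tcp_rot: [-3.142, 0.0, 0.365]
wrist_force: [-0.4, 0.8, 1.7]
T [ 0.198 -0.053  0.084] q7 0.41 z 0.1252
```

```bash
python3 -m jog '{"fingers":[15,15],"slide":[[0,0,0],[0,0,0]],"yaw":[-0.03,0]}' | egrep 'rot|force';python3 t.py
```

```text
tcp_rot: [-3.142, 0.0, 0.334]
wrist_force: [-1.1, 0.8, 2.7]
T [0.249 0.121 0.081] q7 0.38 z 0.1253
```

```bash
python3 -m jog '{"fingers":[15,15],"slide":[[0,0,0],[0,0,0]],"yaw":[-0.03,0]}' | egrep 'rot|force';python3 t.py
```

```text
tcp_rot: [3.142, 0.0, 0.303]
wrist_force: [-0.4, 1.1, 2.9]
T [0.236 0.204 0.184] q7 0.36 z 0.1253
```

```bash
python3 -m jog '{"fingers":[15,15],"slide":[[0,0,0],[0,0,0]],"yaw":[-0.03,0]}' | egrep 'rot|force';python3 t.py;python3 -c "
from h import *
p,_=shot('scene','sc5');q,_=shot('top','tp5')
o=np.hstack([cv2.resize(p[325:395,175:245],(400,400),interpolation=2),cv2.resize(q[220:310,445:535],(400,400),interpolation=2)]);cv2.imwrite('pics/c5.png',o)"
```

```text
tcp_rot: [3.142, 0.0, 0.273]
wrist_force: [-1.4, 0.8, 2.5]
T [0.147 0.226 0.163] q7 0.34 z 0.1253
```

View pics/c5.png

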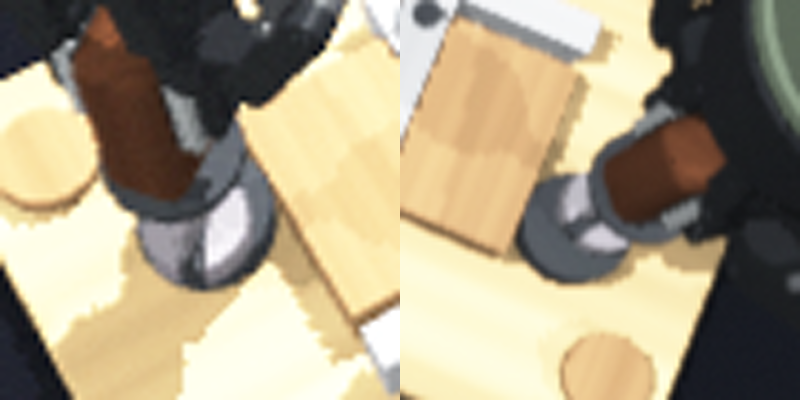

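The cam edge now meets the blank at about (525,245) in the right crop, and torque is rising to about 0.17. Finer steps from here.

```bash
python3 -m jog '{"fingers":[15,15],"slide":[[0,0,0],[0,0,0]],"yaw":[-0.02,0]}' | egrep 'rot|force';python3 t.py
```

```text
tcp_rot: [3.142, 0.0, 0.253]
wrist_force: [-0.6, 0.9, 2.8]
T [0.169 0.357 0.23 ] q7 0.32 z 0.1253
```

```bash
python3 -m jog '{"fingers":[15,15],"slide":[[0,0,0],[0,0,0]],"yaw":[-0.02,0]}' | egrep 'rot|force';python3 t.py
```

```text
tcp_rot: [3.142, 0.0, 0.233]
wrist_force: [-1.7, 0.4, 3.4]
T [0.136 0.418 0.254] q7 0.31 z 0.1253
```

```bash
python3 -m jog '{"fingers":[15,15],"slide":[[0,0,0],[0,0,0]],"yaw":[-0.02,0]}' | egrep 'rot|force';python3 t.py
```

```text
tcp_rot: [3.142, 0.0, 0.213]
wrist_force: [-1.8, -0.3, 2.7]
T [0.121 0.388 0.303] q7 0.29 z 0.1253
```

```bash
python3 -m jog '{"fingers":[15],"slide":[[0,0,0]],"yaw":[0]}' | egrep 'rot|force';python3 t.py;python3 -m jog '{"fingers":[15],"slide":[[0,0,0]],"yaw":[0]}' | egrep 'rot|force';python3 t.py;python3 -m jog '{"fingers":[15],"slide":[[0,0,0]],"yaw":[0]}' | egrep 'rot|force';python3 t.py
```

```text
tcp_rot: [-3.142, 0.0, 0.214]
wrist_force: [-2.3, -0.2, 2.9]
T [0.05  0.51  0.293] q7 0.29 z 0.1252
tcp_rot: [3.142, 0.0, 0.214]
wrist_force: [-1.1, -1.2, 3.2]
T [0.094 0.434 0.319] q7 0.29 z 0.1253
tcp_rot: [-3.142, 0.0, 0.214]
wrist_force: [-1.2, 0.6, 3.6]
T [0.142 0.499 0.31 ] q7 0.29 z 0.1253
```

Torque holds at about 0.31, roughly 0.2 above free, so the blank is tight. Back off within the play and lift.

```bash
python3 -m jog '{"fingers":[15,15,15,15],"slide":[[0,0,0],[0,0,0],[0,0,0],[0,0,0]],"yaw":[0.04,0.05,0.05,0]}' | egrep 'rot|force';python3 t.py
python3 -m jog '{"fingers":[15,15,15,15,15],"slide":[[0,0,3],[0,0,4],[0,0,5],[0,0,10],[0,0,10]],"yaw":[0,0,0,0,0]}' | egrep 'pos|force'
python3 -m jog '{"fingers":[15,15,15,15,15],"slide":[[0,0,20],[0,0,20],[0,25,5],[0,40,0],[0,40,0]],"yaw":[0.12,0.12,0.12,0.12,0.12]}'
python3 -c "
from h import *
p,_=shot('scene','sc6');q,_=shot('top','tp6')
o=np.hstack([cv2.resize(p[310:400,170:290],(400,300),interpolation=2),cv2.resize(q[200:305,420:525],(400,400),interpolation=2)[:300]]);cv2.imwrite('pics/c6.png',np.vstack([o,cv2.resize(q[150:345,330:590],(800,600))[:300]]))"
```

```text
tcp_rot: [-3.142, -0.0, 0.355]
wrist_force: [-0.7, -0.2, 4.7]
T [0.025 0.24  0.017] q7 0.4 z 0.1253
tool_pos: [0.5579, -0.264, 0.1583]
wrist_force: [0.1, -0.2, -0.5]
time: 15.5
tool_pos: [0.5577, -0.1581, 0.2033]
tcp_rot: [3.14, -0.0, 0.958]
wrist_force: [0.6, 0.3, -1.8]
gripper_width: 0.0228
```

View pics/c6.png

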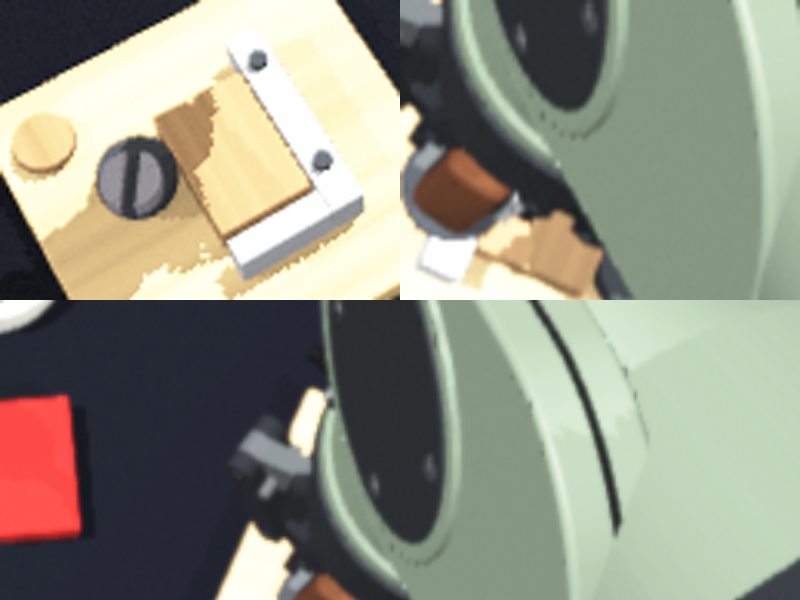

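The scene crop shows the cam bearing on the blank at (175,165) and the blank flush against the fence. Return to the block.

```bash
python3 -m jog '{"fingers":[15,15,15,15,15,15,15,15,15,15],"slide":[[-2.6,40,0],[-2.5,45,0],[-2.5,45,0],[-2.5,45,0],[-2.5,45,0],[-2.5,45,0],[-2.5,45,0],[-2.5,35,0],[-2.5,12,0],[0,0,0]],"yaw":[0.08,0.08,0.08,0.08,0.08,0.08,0.08,0.1,0,0]}'
python3 -m jog '{"fingers":[15,15],"slide":[[0,0,0],[0,0,0]],"yaw":[0,0]}'
```

```text
time: 16.6
tool_pos: [0.5348, 0.1994, 0.2028]
tcp_rot: [3.141, -0.0, 1.615]
wrist_force: [1.3, -0.6, -1.8]
gripper_width: 0.0234
time: 16.8
tool_pos: [0.5356, 0.1964, 0.2025]
tcp_rot: [3.141, 0.001, 1.611]
wrist_force: [-0.4, -0.4, -1.2]
gripper_width: 0.0234
```

```bash
python3 -m jog '{"fingers":[15,15,15,15,15,15],"slide":[[0,2.2,-20],[0,0,-20],[0,0,-8],[0,0,-5],[0,0,-5],[0,0,0]],"yaw":[0,0,0,0,0,0]}'
python3 -m jog '{"fingers":[15,15,15,15,15,15],"slide":[[0,0,-10],[0,0,-15],[0,0,-15],[0,0,-6],[0,0,-3],[0,0,0]],"yaw":[0,0,0,0,0,0]}'
```

```text
time: 17.4
tool_pos: [0.5353, 0.1999, 0.1443]
tcp_rot: [3.142, 0.0, 1.614]
wrist_force: [-0.8, -0.6, -1.3]
gripper_width: 0.0232
time: 18.0
tool_pos: [0.5352, 0.2002, 0.0952]
tcp_rot: [-3.141, 0.0, 1.614]
wrist_force: [-1.1, -0.0, -0.7]
gripper_width: 0.0233
```

```bash
python3 -m jog '{"fingers":[15,15,15],"slide":[[0,-1,-1],[0,0,-0.6],[0,0,0]],"yaw":[0,0,0]}'; python3 t.py
```

```text
time: 18.3
tool_pos: [0.5353, 0.1991, 0.0939]
tcp_rot: [3.141, 0.0, 1.614]
wrist_force: [0.3, -0.4, -2.2]
gripper_width: 0.0233
T [-0.015 -0.023 -0.003] q7 0.56 z 0.0939
```

```bash
python3 -m jog '{"fingers":[30,50,70,85,85,85,85,85],"slide":[[0,0,0],[0,0,0],[0,0,0],[0,0,0],[0,0,0],[0,0,0],[0,0,0],[0,0,0]],"yaw":[0,0,0,0,0,0,0,0]}'
python3 -m jog '{"fingers":[85,85,85,85,85,85,85],"slide":[[0,0,10],[0,0,20],[0,0,30],[0,0,40],[0,0,40],[-20,-40,0],[-20,-40,0]],"yaw":[0,0,0,0,0,0,0]}'
python3 -m jog '{"fingers":[85,85,85,85,85,85],"slide":[[-20,-40,0],[-20,-40,0],[-20,-40,0],[0,-40,0],[0,0,0],[0,0,0]],"yaw":[0,0,0,0,0,0]}'
python3 -c "
from h import *
p,_=shot('scene','sc7');q,_=shot('top','tp7')
o=np.vstack([np.hstack([cv2.resize(p[310:400,170:290],(400,300),interpolation=2),cv2.resize(p[130:235,310:450],(400,300),interpolation=2)]),np.hstack([cv2.resize(q[205:295,430:550],(400,300),interpolation=2),cv2.resize(q[220:310,140:260],(400,300),interpolation=2)])]);cv2.imwrite('pics/c7.png',o)"
```

```text
time: 19.1
tool_pos: [0.5352, 0.1991, 0.0937]
tcp_rot: [-3.142, 0.0, 1.614]
wrist_force: [0.1, 0.5, 0.7]
gripper_width: 0.0854
time: 19.8
tool_pos: [0.4946, 0.1188, 0.235]
tcp_rot: [3.14, -0.0, 1.615]
wrist_force: [1.2, -0.8, -0.8]
gripper_width: 0.0848
time: 20.4
tool_pos: [0.4353, -0.0413, 0.2342]
tcp_rot: [3.141, 0.0, 1.612]
wrist_force: [-0.0, 0.4, 0.0]
gripper_width: 0.0849
```

View pics/c7.png

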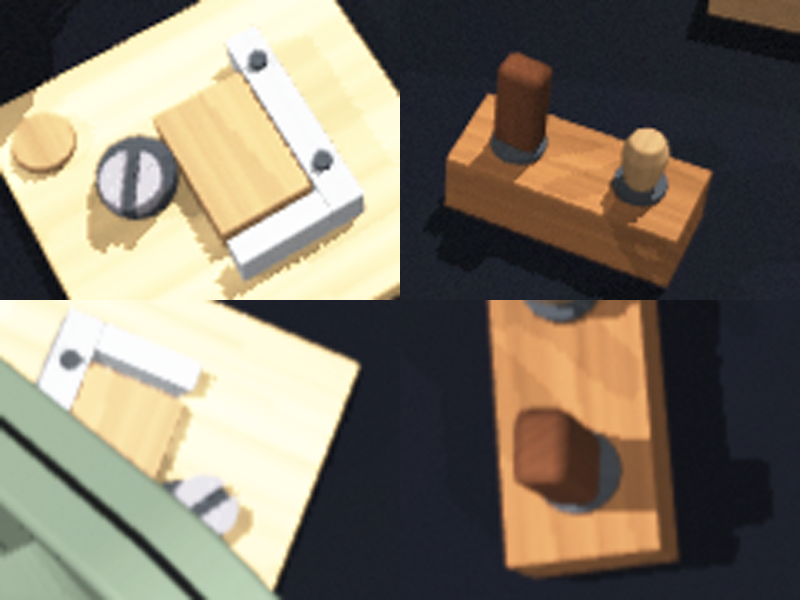

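The screwdriver stands upright with its collar on the block, the cam still bears on the blank (175,165) and the blank is flush with the fence. Handing in.

```bash
python3 -c "
from cell import *;print(finish_job())"
```

```text
the job is handed in; nothing more can be done
None
```

I clamped the blank with the cam, put the screwdriver back upright in its own hole, and handed the job in at about 20.5 s. No verdict was reported.

- **Blade into slot:** I aligned the blade with the slot from the pictures, and it went to the slot's floor with almost no contact force. The search by turning was therefore not needed.
- **Clamping:** I turned clockwise about 1.15 rad at the hand. The torque rose from under 0.1 N m to a steady 0.31 N m, about 0.2 above free turning, and I stopped there. I then backed off within the slot's play and lifted out.
- **Last checks:** The final pictures show the cam against the blank and the blank flush with the fence. The screwdriver stands upright with its collar on the block, and the arm is clear of everything.
- **Not measured:** I could not read the clamping force directly, so I judged it from torque readings that scatter by a few hundredths of a N m.

For several short stretches of the turn I ran the same typed rows from the shell more than once, and once in a short loop.

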